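# Put the hot rollers back in their caddy

### The arm

A 7-joint arm with a two-finger parallel gripper is mounted at the origin on the work surface. World frame = base frame: x ahead of the robot, y to its left, z up, the work surface at z = 0. Lengths are in m, angles in rad, forces in N, time in s.
With the tool pointing down it reaches from about 0.425 to 0.925 m from the base axis. Payload 6.8 kg.
Tool frame: the origin (TCP) lies between the finger pads; the fingertips stand finger_overhang ahead of it and the grasp point (between the pads) lies 6 mm ahead of it (finger_overhang is the distance from the TCP to the fingertips, in m); z points along the fingers, y is the line along which they close (so a half turn about z gives the same grasp; the last joint's range is limited). The gripper opens to 85 mm and grips with 20 to 120 N. Pads are 22 mm wide; open, the fingers measure 114 mm over their backs; the gripper's body (76 mm by 85 mm) begins 54 mm behind the grasp point. The pads swing forward as they close: fully open they stand 13 mm farther back than shut.
Start: joints at [-1.337, 0.477, 0.022, 1.555, -0.011, 1.109, -0.083], TCP at [0.226, 0.636, 0.256] pointing down, gripper open.
Joint ranges: [-2.96, 2.96], [-0.34, 2.1], [-1.41, 1.46], [0.24, 2.44], [-1.37, 4.51], [0.17, 1.92], [-2.96, 2.96]. Speed limits (rad/s): [2.39, 2.39, 3.14, 3.14, 3.14, 3.14, 3.14].

### API

Orientations are given as a unit quaternion [w, x, y, z].
In Python, from station import * gives the robot as it stands.
- The arm moves only by the tool drive_tool, never from a script. Its argument "increments" is a list of rows, each an object of numbers: "claw": the finger opening in m, from 0 to 0.0854; "dx", "dy", "dz": the shift along the tool's x, y, z in m; "wx", "wy", "wz": the turn, a rotation vector about the tool's x, y, z in degrees. A call has 1 to 20 rows; each row shifts and turns the commanded pose from where the row before left it, along the tool's axes as they then stand; what a row does not reach is not made up. A row lasts 1/8 s, in which the tool goes at most 62.5 mm and 10.7 degrees, less where a joint would pass 70% of its speed; a pose out of reach is approached as far as the arm can. A call with a gripper value outside its range is refused whole. The fingers move at their own pace and stop on an object; "newtons" is the grip in N (left out, the last holds). Time passes only in rows, so rows that do not move let the fingers close. It gives the time, the measured TCP pose, the force, the opening and the grip force at its end, in the units of the state.
- get_obs(): the state, without advancing time (a new reading comes with each control period).
- read_camera(name): name is "side" or "top"; returns (picture, depth): 480x640x3 uint8, red, green, blue; 480x640 float32, m along the optical axis (not along the pixel's ray), 0 where there is no reading.
- calibration(name): a dict with "intrinsics" (3x3 intrinsics, pixels), "k1" (the pictures are not rectified: a ray, as slopes to the right and down, at radius r is drawn at 1 + k1 r^2 times it, then the intrinsics apply), "R" (3x3) and "t" (3): a world point X has camera coordinates R X + t. Camera axes: x right, y down, z forward; pixel columns grow to the right and rows downward; lengths in m; the calibration is good to about 2 mm. A picture is of the moment at which its call begins. calibration takes no time and is no camera call.
- hand_in(): hands the job in; it is judged then, once.
The state is a dict: "t": time; "q": joint angles; "joint_vel": joint speeds; "joint_torque": joint torques, N m; "eef_pos": TCP position; "tool_rot": TCP orientation; "contact_force": force on the tool from outside, world axes, zero at the start; "torque": the same for the moment, N m; "gripper_width": opening from 0.0 (shut) to 1.0 (fully open); "grasp_force": force on a finger pad.
Only numpy, scipy, OpenCV 4.12 (cv2) and the standard library are available. Lean on these libraries where they do the work, as an engineer would, in place of code of your own. Each camera call takes 0.05 s, during which the arm holds its last target. There are 200 camera calls.

### The job

At the salon station, put the four cream rollers with red, yellow, green and purple tops back into the light-blue caddy, each standing upright, disc up, on the floor of the well of its own colour. The cream roller with the black top and the pink roller are from other sets: leave them standing where they are.

Things in the scene. Friction and masses are not known exactly. Their poses are not given: they have to be found in the camera images.
- roller_red: Hair roller with a CREAM body and a RED disc on its top end: upright cylinder 42 mm in diameter, 72 mm tall, about 50 g, loose on the worktop. Sides smooth from 45 mm height up; nubs below stand 3 mm proud and do not affect contact. Origin: centre of its underside; z up along the roller.
- roller_yellow: Hair roller with a CREAM body and a YELLOW disc on its top end: upright cylinder 38 mm in diameter, 72 mm tall, about 50 g, loose on the worktop. Sides smooth from 45 mm height up; nubs below stand 3 mm proud and do not affect contact. Origin: centre of its underside; z up along the roller.
- roller_green: Hair roller with a CREAM body and a GREEN disc on its top end: upright cylinder 38 mm in diameter, 72 mm tall, about 50 g, loose on the worktop. Sides smooth from 45 mm height up; nubs below stand 3 mm proud and do not affect contact. Origin: centre of its underside; z up along the roller.
- roller_purple: Hair roller with a CREAM body and a PURPLE disc on its top end: upright cylinder 34 mm in diameter, 72 mm tall, about 50 g, loose on the worktop. Sides smooth from 45 mm height up; nubs below stand 3 mm proud and do not affect contact. Origin: centre of its underside; z up along the roller.
- well_red: Fixed round well, RED wall, dark floor: 64 mm outside, 58 inside, 16 tall, inner floor 4 mm above origin. Origin: centre of underside, 24 mm above the worktop; z up. One of four on the fixed light-blue caddy (290 x 96 x 24 mm, centred under them); centres on one straight line along its length, 68 mm apart, colours in any order.
- well_yellow: Fixed round well, YELLOW wall, dark floor: 64 mm outside, 58 inside, 16 tall, inner floor 4 mm above origin. Origin: centre of underside, 24 mm above the worktop; z up. One of four on the fixed light-blue caddy (290 x 96 x 24 mm, centred under them); centres on one straight line along its length, 68 mm apart, colours in any order.
- well_green: Fixed round well, GREEN wall, dark floor: 64 mm outside, 58 inside, 16 tall, inner floor 4 mm above origin. Origin: centre of underside, 24 mm above the worktop; z up. One of four on the fixed light-blue caddy (290 x 96 x 24 mm, centred under them); centres on one straight line along its length, 68 mm apart, colours in any order.
- well_purple: Fixed round well, PURPLE wall, dark floor: 64 mm outside, 58 inside, 16 tall, inner floor 4 mm above origin. Origin: centre of underside, 24 mm above the worktop; z up. One of four on the fixed light-blue caddy (290 x 96 x 24 mm, centred under them); centres on one straight line along its length, 68 mm apart, colours in any order.
- roller_blank: Look-alike that is not part of the set: roller with a CREAM body, 38 mm in diameter and 72 mm tall, but a BLACK disc on its top end. Loose, standing upright. Origin: centre of its underside; z axis up.
- roller_pink: Look-alike that is not part of the set: roller with a PINK body, 38 mm in diameter and 72 mm tall, with a YELLOW disc on its top end. Loose, standing upright. Origin: centre of its underside; z axis up.

How it is judged:
By the outcome, as a careful person would: the job done as asked, in the order asked, and still so for the second after the job is handed in, with the robot touching nothing.
It also fails if it takes over 102 s, if anything falls off the work surface, if the arm or the gripper's body presses on something with over 40 N, if the wrist force passes 120 N, or if a joint passes its speed limit or range.

## Working session

There is one attempt and no reset: what is moved stays moved. The work goes in short steps, Python scripts to look and compute and a tool call to move; the robot and the scene stay as the last step left them, time stands still between calls to the robot, and variables do not carry over. Pictures are saved under pics/ and viewed, at most 14 in all, crops included, and the job is handed in when it is done.

Besides the shell and the picture viewer there is one more tool, called in YAML: its name, and indented under it one key for each argument. drive_tool: Moves the arm, as the interface text tells. Its arguments: {"type":"object","properties":{"increments":{"type":"array","items":{"type":"object","properties":{"claw":{"type":"number"},"dx":{"type":"number"},"dy":{"type":"number"},"dz":{"type":"number"},"wx":{"type":"number"},"wy":{"type":"number"},"wz":{"type":"number"}}}},"newtons":{"type":"number"}},"required":["increments"]}

```bash
mkdir -p pics; ls; python3 - <<'E'
from station import *
import cv2,numpy as np
for n in("top","side"):
    p,d=read_camera(n); cv2.imwrite(f"pics/{n}0.png",p[:,:,::-1]); np.savez(f"pics/{n}0.npz",p=p,d=d)
    c=calibration(n); print(n,c, "cam pos",-np.array(c["R"]).T@c["t"])
print(get_obs())
E
```

```text
pics
top {'intrinsics': array([[563.99346877,   0.        , 313.774808  ],
       [  0.        , 563.99346877, 240.50443404],
       [  0.        ,   0.        ,   1.        ]]), 'k1': -0.04168784645703988, 'R': array([[ 0.00822067, -0.99993197, -0.00827471],
       [-0.99373857, -0.0072471 , -0.11149502],
       [ 0.11142747,  0.00913947, -0.99373054]]), 't': array([-0.004639  ,  0.56237615,  1.15089133])} cam pos [ 0.43065209 -0.01108162  1.20633962]
side {'intrinsics': array([[496.84437223,   0.        , 321.63580301],
       [  0.        , 496.84437223, 238.48320043],
       [  0.        ,   0.        ,   1.        ]]), 'k1': -0.058892290424249205, 'R': array([[ 0.83871819, -0.5443267 ,  0.01613201],
       [-0.36165216, -0.57890529, -0.7308053 ],
       [ 0.40713574,  0.60710552, -0.68239532]]), 't': array([-0.47290139,  0.21900385,  0.67015043])} cam pos [ 0.20299203 -0.53748239  0.62498555]
{'t': 0.1, 'q': array([-1.33710426,  0.47772717,  0.02236443,  1.55633842, -0.01151254,
        1.10929071, -0.08308458]), 'joint_vel': array([-0.00056979, -0.00157732, -0.00139896, -0.00227956,  0.00175485,
        0.00118959,  0.00106457]), 'joint_torque': array([ 4.67328297e-03, -5.97758639e+01,  1.61405280e+00, -2.81952882e+01,
        1.28624775e-02,  5.06730968e-03,  5.18617162e-05]), 'eef_pos': array([0.22609781, 0.63549315, 0.25542277]), 'tool_rot': array([-8.06864420e-05,  1.70060089e-01,  9.85433355e-01, -8.13628451e-04]), 'contact_force': array([-0.47415328, -1.30420389,  0.12077082]), 'torque': array([0.02676563, 0.00344536, 0.0143163 ]), 'grasp_force': 0.0, 'gripper_width': 1.0012749584315266}
```

View pics/top0.png

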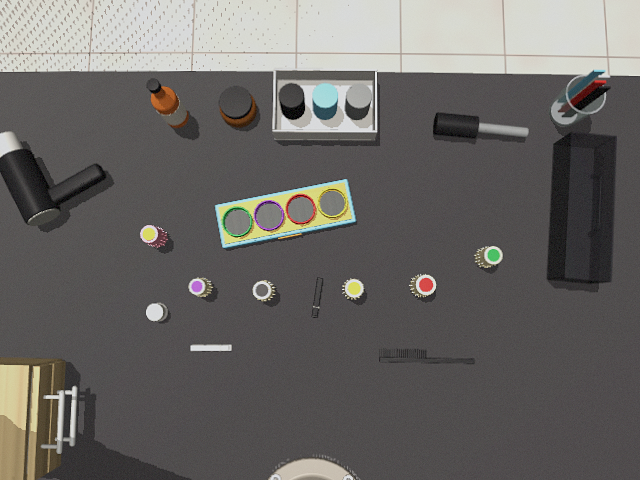

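View pics/side0.png

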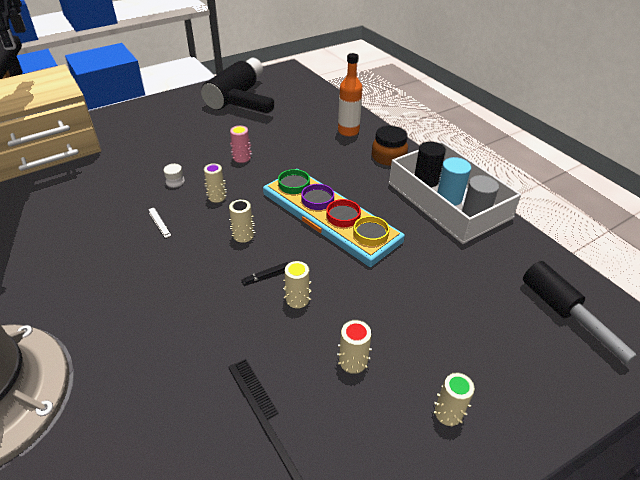

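The top view shows the discs at purple (197,287), yellow (353,289), red (426,286) and green (494,256). The decoys are black (264,290) and pink (149,234). The wells are green (238,222), purple (270,215), red (301,209) and yellow (333,203). The side view agrees, and all the rollers are standing.

```bash
cat > h.py <<'E'
from station import *
import cv2,numpy as np
def ray(n,uv):
    c=calibration(n);K=np.array(c["intrinsics"]);R=np.array(c["R"]);t=np.array(c["t"])
    d=(np.array(uv,float)-K[:2,2])/[K[0,0],K[1,1]];s=d.copy()
    for _ in range(20): s=d/(1+c["k1"]*(s@s))
    return -R.T@t, R.T@np.r_[s,1]
def onplane(n,uv,z):
    o,d=ray(n,uv); return o+d*(z-o[2])/d[2]
HUE={"red":((0,6),(174,180)),"yellow":((24,34),),"green":((50,80),),"purple":((128,150),)}
def blobs(p,col,amin=30,smin=110):
    h=cv2.cvtColor(p,cv2.COLOR_RGB2HSV)
    m=sum(((h[:,:,0]>=a)&(h[:,:,0]<=b)) for a,b in HUE[col])>0
    m=(m&(h[:,:,1]>smin)&(h[:,:,2]>60)).astype(np.uint8)
    cs,_=cv2.findContours(m,cv2.RETR_EXTERNAL,cv2.CHAIN_APPROX_NONE)
    out=[]
    for c in cs:
        if len(c)<8: continue
        (x,y),r=cv2.minEnclosingCircle(c); a=cv2.contourArea(c); M=cv2.moments(c)
        if a>=amin: out.append((M["m10"]/M["m00"],M["m01"]/M["m00"],a,a/(np.pi*r*r)))
    return out
E
python3 - <<'E'
from h import *
import station
print([k for k in dir(station) if not k.startswith('__')], getattr(station,'finger_overhang',None))
for n in("top","side"):
    p=np.load(f"pics/{n}0.npz")["p"]
    for c in HUE:
        for u,v,a,f in blobs(p,c):
            if a<3000: print(n,c,round(u,1),round(v,1),a,round(f,2),"disc",onplane(n,(u,v),.072)[:2].round(4),"rim",onplane(n,(u,v),.04)[:2].round(4))
E
```

```text
['PlanningError', 'calibration', 'finger_overhang', 'get_obs', 'hand_in', 'read_camera'] 0.025
top red 425.5 284.5 132.0 0.87 disc [ 0.4706 -0.2257] rim [ 0.4717 -0.2317]
top red 300.3 208.6 658.0 0.93 disc [0.6231 0.0274] rim [0.6285 0.0285]
top red 587.1 90.7 227.5 0.17 disc [ 0.8795 -0.5736] rim [ 0.8921 -0.5895]
top yellow 353.8 287.9 96.0 0.85 disc [ 0.4629 -0.0818] rim [ 0.4638 -0.0838]
top yellow 148.3 233.6 94.0 0.87 disc [0.5696 0.337 ] rim [0.5735 0.3468]
top yellow 332.5 200.8 778.0 0.61 disc [ 0.6396 -0.0381] rim [ 0.6455 -0.0389]
top green 493.1 254.8 91.5 0.83 disc [ 0.5315 -0.3633] rim [ 0.5344 -0.3732]
top green 236.8 221.3 661.0 0.92 disc [0.5961 0.1564] rim [0.6008 0.1612]
top purple 196.4 286.0 68.5 0.8 disc [0.4639 0.235 ] rim [0.4648 0.2419]
top purple 268.7 214.9 641.5 0.92 disc [0.6096 0.0917] rim [0.6147 0.0946]
side red 355.9 331.3 248.0 0.74 disc [ 0.4717 -0.2258] rim [ 0.4872 -0.2078]
side red 342.9 212.4 723.5 0.77 disc [ 0.6002 -0.0095] rim [0.6232 0.021 ]
side yellow 296.4 268.9 144.0 0.68 disc [ 0.4631 -0.0822] rim [ 0.4782 -0.0559]
side yellow 371.1 227.1 632.5 0.6 disc [ 0.6184 -0.0661] rim [ 0.6425 -0.0388]
side yellow 238.6 129.5 44.5 0.45 disc [0.5681 0.334 ] rim [0.5892 0.3844]
side green 458.9 385.0 244.5 0.73 disc [ 0.5323 -0.3628] rim [ 0.5514 -0.3527]
side green 293.1 180.5 585.5 0.75 disc [0.5739 0.1154] rim [0.5954 0.1532]
side purple 316.9 195.9 635.5 0.73 disc [0.5868 0.053 ] rim [0.609  0.0872]
side purple 212.2 167.7 40.5 0.47 disc [0.463  0.2331] rim [0.478  0.2777]
```

drive_tool:
  increments:
    - {"wz": 9.8, "claw": 0.085}
    - {"wz": 9.8}
    - {"wz": 9.8}
    - {"wz": 9.8}
    - {"wz": 9.8}
    - {"wz": 9.7}
    - {"dx": -0.04, "dy": 0.0138}
    - {"dx": -0.04, "dy": 0.0138}
    - {"dx": -0.04, "dy": 0.0138}
    - {"dx": -0.04, "dy": 0.0138}
    - {"dx": -0.04, "dy": 0.0138}
    - {"dx": -0.04, "dy": 0.0138}
    - {"dx": -0.04, "dy": 0.0138}
    - {"dx": -0.04, "dy": 0.0138}
    - {"dx": -0.04, "dy": 0.0138}
    - {"dx": -0.04, "dy": 0.0138}
    - {"dx": -0.041, "dy": 0.0138}
    - {}
  newtons: 30

```text
schema error: expected keys claw, dx, dy, dz, wx, wy, wz
```

```bash
cat > go.py <<'E'
import sys
from h import *
from scipy.spatial.transform import Rotation as Ro
s=get_obs();q=s["tool_rot"];R=Ro.from_quat(q[[1,2,3,0]])
M=R.as_matrix()
a=np.degrees(np.arctan2(M[1,1],M[0,1]))
print("t",round(s["t"],2),"pos",s["eef_pos"].round(4),"yaw_y",round(a,2),"tilt",M[:2,2].round(4),"w",round(s["gripper_width"]*.0854,4),"F",round(s["grasp_force"],1),"q",s["q"].round(2))
p=s["eef_pos"]
for arg in sys.argv[1:]:
    g=np.array([float(x) for x in arg.split(",")]); print("shift",(M.T@(g-p)).round(4)); p=g
E
python3 go.py .464,.235,.256 .464,.235,.064
```

```text
t 0.1 pos [0.2261 0.6355 0.2554] yaw_y 70.42 tilt [-0.0004 -0.0016] w 0.0855 F 0.0 q [-1.34  0.48  0.02  1.56 -0.01  1.11 -0.08]
shift [-0.3584 -0.2976 -0.    ]
shift [0.     0.0003 0.192 ]
```

drive_tool:
  increments:
    - {"claw": 0.085, "dx": 0, "dy": 0, "dz": 0, "wx": 0, "wy": 0, "wz": 9.8}
    - {"claw": 0.085, "dx": 0, "dy": 0, "dz": 0, "wx": 0, "wy": 0, "wz": 9.8}
    - {"claw": 0.085, "dx": 0, "dy": 0, "dz": 0, "wx": 0, "wy": 0, "wz": 9.8}
    - {"claw": 0.085, "dx": 0, "dy": 0, "dz": 0, "wx": 0, "wy": 0, "wz": 9.8}
    - {"claw": 0.085, "dx": 0, "dy": 0, "dz": 0, "wx": 0, "wy": 0, "wz": 9.8}
    - {"claw": 0.085, "dx": 0, "dy": 0, "dz": 0, "wx": 0, "wy": 0, "wz": 9.7}
    - {"claw": 0.085, "dx": -0.04, "dy": 0.0138, "dz": 0, "wx": 0, "wy": 0, "wz": 0}
    - {"claw": 0.085, "dx": -0.04, "dy": 0.0138, "dz": 0, "wx": 0, "wy": 0, "wz": 0}
    - {"claw": 0.085, "dx": -0.04, "dy": 0.0138, "dz": 0, "wx": 0, "wy": 0, "wz": 0}
    - {"claw": 0.085, "dx": -0.04, "dy": 0.0138, "dz": 0, "wx": 0, "wy": 0, "wz": 0}
    - {"claw": 0.085, "dx": -0.04, "dy": 0.0138, "dz": 0, "wx": 0, "wy": 0, "wz": 0}
    - {"claw": 0.085, "dx": -0.04, "dy": 0.0138, "dz": 0, "wx": 0, "wy": 0, "wz": 0}
    - {"claw": 0.085, "dx": -0.04, "dy": 0.0138, "dz": 0, "wx": 0, "wy": 0, "wz": 0}
    - {"claw": 0.085, "dx": -0.04, "dy": 0.0138, "dz": 0, "wx": 0, "wy": 0, "wz": 0}
    - {"claw": 0.085, "dx": -0.04, "dy": 0.0138, "dz": 0, "wx": 0, "wy": 0, "wz": 0}
    - {"claw": 0.085, "dx": -0.04, "dy": 0.0138, "dz": 0, "wx": 0, "wy": 0, "wz": 0}
    - {"claw": 0.085, "dx": -0.041, "dy": 0.0138, "dz": 0, "wx": 0, "wy": 0, "wz": 0}
    - {"claw": 0.085, "dx": 0, "dy": 0, "dz": 0, "wx": 0, "wy": 0, "wz": 0}
  newtons: 30

```text
t: 2.35
eef_pos: [0.4659, 0.2311, 0.2563]
tool_rot: [0.001, 0.634, 0.773, -0.0]
contact_force: [-0.6, 0.3, 0.2]
gripper_width: 0.995
grasp_force: 0.0
```

```bash
python3 go.py .464,.235,.256 .464,.235,.064
```

```text
t 2.35 pos [0.4659 0.2311 0.2563] yaw_y 11.33 tilt [ 0.0003 -0.0012] w 0.0849 F 0.0 q [-0.95  0.23  0.43  1.95 -0.11  0.99 -0.27]
shift [ 0.0042 -0.0011  0.0002]
shift [ 0.0002 -0.      0.192 ]
```

drive_tool:
  increments:
    - {"claw": 0.085, "dx": 0.004, "dy": -0.001, "dz": 0.03, "wx": 0, "wy": 0, "wz": 0}
    - {"claw": 0.085, "dx": 0, "dy": 0, "dz": 0.04, "wx": 0, "wy": 0, "wz": 0}
    - {"claw": 0.085, "dx": 0, "dy": 0, "dz": 0.04, "wx": 0, "wy": 0, "wz": 0}
    - {"claw": 0.085, "dx": 0, "dy": 0, "dz": 0.04, "wx": 0, "wy": 0, "wz": 0}
    - {"claw": 0.085, "dx": 0, "dy": 0, "dz": 0.03, "wx": 0, "wy": 0, "wz": 0}
    - {"claw": 0.085, "dx": 0, "dy": 0, "dz": 0.012, "wx": 0, "wy": 0, "wz": 0}
    - {"claw": 0.085, "dx": 0, "dy": 0, "dz": 0, "wx": 0, "wy": 0, "wz": 0}
    - {"claw": 0.025, "dx": 0, "dy": 0, "dz": 0, "wx": 0, "wy": 0, "wz": 0}
    - {"claw": 0.025, "dx": 0, "dy": 0, "dz": 0, "wx": 0, "wy": 0, "wz": 0}
    - {"claw": 0.025, "dx": 0, "dy": 0, "dz": 0, "wx": 0, "wy": 0, "wz": 0}
    - {"claw": 0.025, "dx": 0, "dy": 0, "dz": 0, "wx": 0, "wy": 0, "wz": 0}
    - {"claw": 0.025, "dx": 0, "dy": 0, "dz": 0, "wx": 0, "wy": 0, "wz": 0}
    - {"claw": 0.025, "dx": 0, "dy": 0, "dz": 0, "wx": 0, "wy": 0, "wz": 0}
  newtons: 30

```text
t: 3.98
eef_pos: [0.4631, 0.239, 0.0651]
tool_rot: [0.0, 0.631, 0.776, 0.001]
contact_force: [-1.4, 0.3, 6.7]
gripper_width: 0.386
grasp_force: 30.0
```

```bash
python3 go.py .4640,.235,.2 .6155,.095,.2 .6155,.095,.094; python3 - <<'E'
from h import *
p,d=read_camera("side"); cv2.imwrite("pics/g1.png",p[60:360,100:500,::-1])
E
```

```text
t 3.98 pos [0.4631 0.239  0.0651] yaw_y 11.71 tilt [0.0009 0.001 ] w 0.033 F 30.0 q [-0.85  0.52  0.32  2.08 -0.29  0.58 -0.12]
shift [-0.004   0.0002 -0.1349]
shift [-0.1678  0.1199 -0.    ]
shift [-1.00e-04 -1.00e-04  1.06e-01]
```

View pics/g1.png

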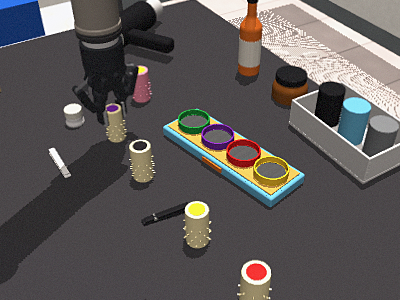

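The picture shows the gripper closed around the purple-topped roller (crop 113,110), which is upright. The grip is 30 N at a 33 mm opening.

drive_tool:
  increments:
    - {"claw": 0.025, "dx": 0, "dy": 0, "dz": -0.025, "wx": 0, "wy": 0, "wz": 0}
    - {"claw": 0.025, "dx": 0, "dy": 0, "dz": -0.035, "wx": 0, "wy": 0, "wz": 0}
    - {"claw": 0.025, "dx": 0, "dy": 0, "dz": -0.04, "wx": 0, "wy": 0, "wz": 0}
    - {"claw": 0.025, "dx": 0, "dy": 0, "dz": -0.035, "wx": 0, "wy": 0, "wz": 0}
    - {"claw": 0.025, "dx": -0.024, "dy": 0.017, "dz": 0, "wx": 0, "wy": 0, "wz": 0}
    - {"claw": 0.025, "dx": -0.03, "dy": 0.0215, "dz": 0, "wx": 0, "wy": 0, "wz": 0}
    - {"claw": 0.025, "dx": -0.03, "dy": 0.0215, "dz": 0, "wx": 0, "wy": 0, "wz": 0}
    - {"claw": 0.025, "dx": -0.03, "dy": 0.0215, "dz": 0, "wx": 0, "wy": 0, "wz": 0}
    - {"claw": 0.025, "dx": -0.03, "dy": 0.0215, "dz": 0, "wx": 0, "wy": 0, "wz": 0}
    - {"claw": 0.025, "dx": -0.024, "dy": 0.017, "dz": 0, "wx": 0, "wy": 0, "wz": 0}
    - {"claw": 0.025, "dx": 0, "dy": 0, "dz": 0, "wx": 0, "wy": 0, "wz": 0}
    - {"claw": 0.025, "dx": 0, "dy": 0, "dz": 0, "wx": 0, "wy": 0, "wz": 0}
    - {"claw": 0.025, "dx": 0, "dy": 0, "dz": 0, "wx": 0, "wy": 0, "wz": 0}
  newtons: 30

```text
t: 5.65
eef_pos: [0.6135, 0.0998, 0.1992]
tool_rot: [-0.0, 0.631, 0.776, 0.0]
contact_force: [0.5, -0.1, -0.7]
gripper_width: 0.391
grasp_force: 30.0
```

```bash
python3 go.py .6155,.099,.2 .6155,.099,.094; python3 - <<'E'
from h import *
p,d=read_camera("side"); cv2.imwrite("pics/g2.png",p[60:360,100:500,::-1])
for c in blobs(p,"purple",20): print(np.round(c,1), onplane("side",c[:2],.072+.136)[:2])
E
```

```text
t 5.65 pos [0.6135 0.0998 0.1992] yaw_y 11.81 tilt [-0.0008  0.0006] w 0.0334 F 30.0 q [-0.59  0.48  0.45  1.77 -0.25  0.95  0.16]
shift [-0.0012  0.0018 -0.0008]
shift [-1.00e-04  1.00e-04  1.06e-01]
[317.1 196.  636.    0.7] [ 0.49246104 -0.09251621]
[317.7 115.7  40.5   0.5] [0.61084215 0.09067912]
```

View pics/g2.png

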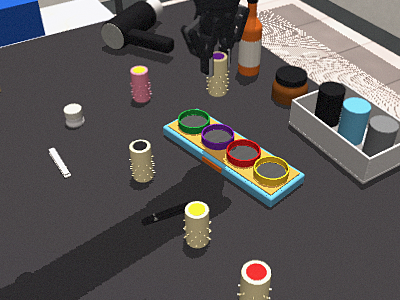

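The picture shows the purple roller held upright over the purple well (crop 217,75), with the other rollers undisturbed. Next I lower it and release.

drive_tool:
  increments:
    - {"claw": 0.025, "dx": 0.001, "dy": 0.003, "dz": 0.02, "wx": 0, "wy": 0, "wz": 0}
    - {"claw": 0.025, "dx": 0, "dy": 0, "dz": 0.025, "wx": 0, "wy": 0, "wz": 0}
    - {"claw": 0.025, "dx": 0, "dy": 0, "dz": 0.025, "wx": 0, "wy": 0, "wz": 0}
    - {"claw": 0.025, "dx": 0, "dy": 0, "dz": 0.018, "wx": 0, "wy": 0, "wz": 0}
    - {"claw": 0.025, "dx": 0, "dy": 0, "dz": 0.01, "wx": 0, "wy": 0, "wz": 0}
    - {"claw": 0.025, "dx": 0, "dy": 0, "dz": 0.007, "wx": 0, "wy": 0, "wz": 0}
    - {"claw": 0.025, "dx": 0, "dy": 0, "dz": 0, "wx": 0, "wy": 0, "wz": 0}
    - {"claw": 0.025, "dx": 0, "dy": 0, "dz": 0, "wx": 0, "wy": 0, "wz": 0}
    - {"claw": 0.025, "dx": 0, "dy": 0, "dz": 0, "wx": 0, "wy": 0, "wz": 0}
  newtons: 30

```text
t: 6.82
eef_pos: [0.6173, 0.1002, 0.0949]
tool_rot: [0.0, 0.631, 0.776, 0.0]
contact_force: [-0.2, 0.4, -0.6]
gripper_width: 0.386
grasp_force: 30.3
```

```bash
python3 go.py .6155,.099,.094 .6155,.099,.2 .463,-.082,.2 .463,-.082,.064
```

```text
t 6.83 pos [0.6173 0.1002 0.0949] yaw_y 11.72 tilt [0.001  0.0004] w 0.0329 F 30.3 q [-0.55  0.61  0.39  1.82 -0.32  0.77  0.22]
shift [-0.0008 -0.0021  0.0009]
shift [ 0.00e+00  1.00e-04 -1.06e-01]
shift [-0.1463 -0.1861 -0.0002]
shift [-0.00e+00 -1.00e-04  1.36e-01]
```

drive_tool:
  increments:
    - {"claw": 0.025, "dx": 0, "dy": 0, "dz": 0.0015, "wx": 0, "wy": 0, "wz": 0}
    - {"claw": 0.04, "dx": 0, "dy": 0, "dz": 0, "wx": 0, "wy": 0, "wz": 0}
    - {"claw": 0.06, "dx": 0, "dy": 0, "dz": 0, "wx": 0, "wy": 0, "wz": 0}
    - {"claw": 0.06, "dx": 0, "dy": 0, "dz": 0, "wx": 0, "wy": 0, "wz": 0}
    - {"claw": 0.06, "dx": 0, "dy": 0, "dz": 0, "wx": 0, "wy": 0, "wz": 0}
    - {"claw": 0.06, "dx": 0, "dy": 0, "dz": -0.025, "wx": 0, "wy": 0, "wz": 0}
    - {"claw": 0.085, "dx": 0, "dy": 0, "dz": -0.04, "wx": 0, "wy": 0, "wz": 0}
    - {"claw": 0.085, "dx": 0, "dy": 0, "dz": -0.0415, "wx": 0, "wy": 0, "wz": 0}
    - {"claw": 0.085, "dx": -0.02, "dy": -0.026, "dz": 0, "wx": 0, "wy": 0, "wz": 0}
    - {"claw": 0.085, "dx": -0.03, "dy": -0.038, "dz": 0, "wx": 0, "wy": 0, "wz": 0}
    - {"claw": 0.085, "dx": -0.03, "dy": -0.038, "dz": 0, "wx": 0, "wy": 0, "wz": 0}
    - {"claw": 0.085, "dx": -0.03, "dy": -0.038, "dz": 0, "wx": 0, "wy": 0, "wz": 0}
    - {"claw": 0.085, "dx": -0.02, "dy": -0.027, "dz": 0, "wx": 0, "wy": 0, "wz": 0}
    - {"claw": 0.085, "dx": -0.017, "dy": -0.021, "dz": 0, "wx": 0, "wy": 0, "wz": 0}
    - {"claw": 0.085, "dx": 0, "dy": 0, "dz": 0, "wx": 0, "wy": 0, "wz": 0}
    - {"claw": 0.085, "dx": 0, "dy": 0, "dz": 0, "wx": 0, "wy": 0, "wz": 0}
    - {"claw": 0.085, "dx": 0, "dy": 0, "dz": 0, "wx": 0, "wy": 0, "wz": 0}
  newtons: 30

```text
t: 8.95
eef_pos: [0.4636, -0.081, 0.1993]
tool_rot: [0.0, 0.631, 0.776, 0.0]
contact_force: [0.8, 0.1, -0.2]
gripper_width: 0.992
grasp_force: 0.0
```

```bash
python3 go.py .463,-.082,.2 .463,-.082,.064; python3 - <<'E'
from h import *
p,d=read_camera("side"); cv2.imwrite("pics/g3.png",p[60:360,100:500,::-1])
for c in blobs(p,"purple",20): print(np.round(c,1), onplane("side",c[:2],.1)[:2])
E
```

```text
t 8.95 pos [ 0.4636 -0.081   0.1993] yaw_y 11.82 tilt [ 0.0003 -0.0001] w 0.0847 F 0.0 q [-0.43  0.23  0.54  2.12 -0.16  0.83  0.41]
shift [-0.0008 -0.0007 -0.0007]
shift [ 0.    -0.     0.136]
[3.157e+02 2.004e+02 2.220e+02 3.000e-01] [0.55904238 0.01394111]
```

View pics/g3.png

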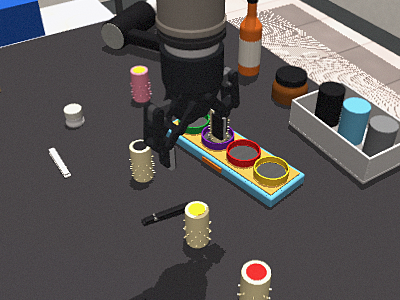

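The gripper blocks the view of the purple well (crop 218,125), so I'll check that well later. The yellow roller (crop 197,215) is clear and below the gripper. I'll descend and grasp it.

drive_tool:
  increments:
    - {"claw": 0.085, "dx": -0.001, "dy": -0.001, "dz": 0.025, "wx": 0, "wy": 0, "wz": 0}
    - {"claw": 0.085, "dx": 0, "dy": 0, "dz": 0.04, "wx": 0, "wy": 0, "wz": 0}
    - {"claw": 0.085, "dx": 0, "dy": 0, "dz": 0.04, "wx": 0, "wy": 0, "wz": 0}
    - {"claw": 0.085, "dx": 0, "dy": 0, "dz": 0.02, "wx": 0, "wy": 0, "wz": 0}
    - {"claw": 0.085, "dx": 0, "dy": 0, "dz": 0.01, "wx": 0, "wy": 0, "wz": 0}
    - {"claw": 0.085, "dx": 0, "dy": 0, "dz": 0, "wx": 0, "wy": 0, "wz": 0}
    - {"claw": 0.085, "dx": 0, "dy": 0, "dz": 0, "wx": 0, "wy": 0, "wz": 0}
    - {"claw": 0.03, "dx": 0, "dy": 0, "dz": 0, "wx": 0, "wy": 0, "wz": 0}
    - {"claw": 0.03, "dx": 0, "dy": 0, "dz": 0, "wx": 0, "wy": 0, "wz": 0}
    - {"claw": 0.03, "dx": 0, "dy": 0, "dz": 0, "wx": 0, "wy": 0, "wz": 0}
    - {"claw": 0.03, "dx": 0, "dy": 0, "dz": 0, "wx": 0, "wy": 0, "wz": 0}
    - {"claw": 0.03, "dx": 0, "dy": 0, "dz": 0, "wx": 0, "wy": 0, "wz": 0}
  newtons: 30

```text
t: 10.5
eef_pos: [0.4624, -0.0831, 0.0646]
tool_rot: [0.0, 0.631, 0.776, 0.0]
contact_force: [-0.6, 0.9, 6.1]
gripper_width: 0.436
grasp_force: 30.8
```

```bash
python3 go.py .463,-.082,.2 .643,-.038,.2 .643,-.038,.093
```

```text
t 10.5 pos [ 0.4624 -0.0831  0.0646] yaw_y 11.72 tilt [0.0008 0.0001] w 0.0373 F 30.8 q [-0.29  0.47  0.41  2.2  -0.37  0.53  0.61]
shift [ 0.001   0.0009 -0.1354]
shift [0.0065 0.1852 0.0002]
shift [ 0.00e+00 -1.00e-04  1.07e-01]
```

drive_tool:
  increments:
    - {"claw": 0.03, "dx": 0, "dy": 0, "dz": -0.025, "wx": 0, "wy": 0, "wz": 0}
    - {"claw": 0.03, "dx": 0, "dy": 0, "dz": -0.035, "wx": 0, "wy": 0, "wz": 0}
    - {"claw": 0.03, "dx": 0, "dy": 0, "dz": -0.04, "wx": 0, "wy": 0, "wz": 0}
    - {"claw": 0.03, "dx": 0, "dy": 0, "dz": -0.035, "wx": 0, "wy": 0, "wz": 0}
    - {"claw": 0.03, "dx": 0.001, "dy": 0.026, "dz": 0, "wx": 0, "wy": 0, "wz": 0}
    - {"claw": 0.03, "dx": 0.001, "dy": 0.036, "dz": 0, "wx": 0, "wy": 0, "wz": 0}
    - {"claw": 0.03, "dx": 0.001, "dy": 0.036, "dz": 0, "wx": 0, "wy": 0, "wz": 0}
    - {"claw": 0.03, "dx": 0.001, "dy": 0.036, "dz": 0, "wx": 0, "wy": 0, "wz": 0}
    - {"claw": 0.03, "dx": 0.001, "dy": 0.03, "dz": 0, "wx": 0, "wy": 0, "wz": 0}
    - {"claw": 0.03, "dx": 0.001, "dy": 0.022, "dz": 0, "wx": 0, "wy": 0, "wz": 0}
    - {"claw": 0.03, "dx": 0, "dy": 0, "dz": 0, "wx": 0, "wy": 0, "wz": 0}
    - {"claw": 0.03, "dx": 0, "dy": 0, "dz": 0, "wx": 0, "wy": 0, "wz": 0}
    - {"claw": 0.03, "dx": 0, "dy": 0, "dz": 0, "wx": 0, "wy": 0, "wz": 0}
  newtons: 30

```text
t: 12.12
eef_pos: [0.6419, -0.04, 0.1993]
tool_rot: [-0.0, 0.632, 0.775, -0.0]
contact_force: [0.5, -0.3, 0.1]
gripper_width: 0.436
grasp_force: 30.7
```

```bash
python3 go.py .643,-.039,.2 .643,-.039,.093; python3 - <<'E'
from h import *
p,d=read_camera("side"); cv2.imwrite("pics/g4.png",p[60:360,100:500,::-1])
for k,z in (("purple",.1),("yellow",.208)):
  for c in blobs(p,k,20): print(k,np.round(c,1), onplane("side",c[:2],z)[:2].round(4))
E
```

```text
t 12.12 pos [ 0.6419 -0.04    0.1993] yaw_y 11.66 tilt [-0.0007  0.0001] w 0.0372 F 30.7 q [-0.4   0.52  0.51  1.72 -0.3   0.98  0.43]
shift [ 0.0008  0.0013 -0.0007]
shift [-0.00e+00  1.00e-04  1.07e-01]
purple [3.158e+02 2.003e+02 2.225e+02 3.000e-01] [0.5592 0.014 ]
purple [318.6 166.6  50.5   0.5] [0.6167 0.0947]
yellow [3.488e+02 2.318e+02 2.550e+01 1.000e-01] [ 0.4872 -0.1743]
yellow [367.3 222.5  46.5   0. ] [ 0.5176 -0.1723]
yellow [2.781e+02 1.891e+02 2.400e+01 1.000e-01] [ 0.4552 -0.0513]
yellow [238.6 129.5  44.    0.5] [0.4782 0.1197]
```

View pics/g4.png

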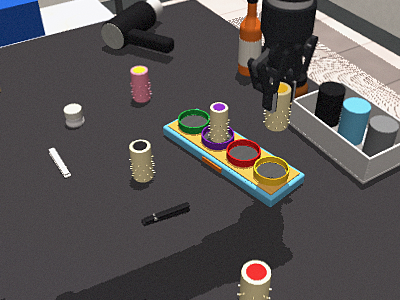

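The purple roller stands in the purple well, disc at crop (218,107), world (0.617, 0.095). The yellow one is held upright over the yellow well (crop 278,105).

drive_tool:
  increments:
    - {"claw": 0.03, "dx": 0.001, "dy": 0.001, "dz": 0.02, "wx": 0, "wy": 0, "wz": 0}
    - {"claw": 0.03, "dx": 0, "dy": 0, "dz": 0.025, "wx": 0, "wy": 0, "wz": 0}
    - {"claw": 0.03, "dx": 0, "dy": 0, "dz": 0.025, "wx": 0, "wy": 0, "wz": 0}
    - {"claw": 0.03, "dx": 0, "dy": 0, "dz": 0.018, "wx": 0, "wy": 0, "wz": 0}
    - {"claw": 0.03, "dx": 0, "dy": 0, "dz": 0.01, "wx": 0, "wy": 0, "wz": 0}
    - {"claw": 0.03, "dx": 0, "dy": 0, "dz": 0.007, "wx": 0, "wy": 0, "wz": 0}
    - {"claw": 0.03, "dx": 0, "dy": 0, "dz": 0.001, "wx": 0, "wy": 0, "wz": 0}
    - {"claw": 0.03, "dx": 0, "dy": 0, "dz": 0, "wx": 0, "wy": 0, "wz": 0}
    - {"claw": 0.03, "dx": 0, "dy": 0, "dz": 0, "wx": 0, "wy": 0, "wz": 0}
  newtons: 30

```text
t: 13.3
eef_pos: [0.6441, -0.0383, 0.0939]
tool_rot: [0.0, 0.631, 0.776, 0.0]
contact_force: [-0.1, -0.2, -0.2]
gripper_width: 0.434
grasp_force: 30.8
```

```bash
python3 go.py .643,-.039,.093 .643,-.039,.2 .471,-.2257,.2 .471,-.2257,.064
```

```text
t 13.3 pos [ 0.6441 -0.0383  0.0939] yaw_y 11.72 tilt [0.0011 0.0001] w 0.037 F 30.8 q [-0.35  0.65  0.44  1.78 -0.37  0.8   0.48]
shift [-0.0004 -0.0012  0.0009]
shift [-0.00e+00  1.00e-04 -1.07e-01]
shift [-1.479e-01 -2.063e-01 -2.000e-04]
shift [ 0.     -0.0002  0.136 ]
```

drive_tool:
  increments:
    - {"claw": 0.03, "dx": 0, "dy": 0, "dz": 0.0015, "wx": 0, "wy": 0, "wz": 0}
    - {"claw": 0.045, "dx": 0, "dy": 0, "dz": 0, "wx": 0, "wy": 0, "wz": 0}
    - {"claw": 0.062, "dx": 0, "dy": 0, "dz": 0, "wx": 0, "wy": 0, "wz": 0}
    - {"claw": 0.062, "dx": 0, "dy": 0, "dz": 0, "wx": 0, "wy": 0, "wz": 0}
    - {"claw": 0.062, "dx": 0, "dy": 0, "dz": 0, "wx": 0, "wy": 0, "wz": 0}
    - {"claw": 0.062, "dx": 0, "dy": 0, "dz": -0.025, "wx": 0, "wy": 0, "wz": 0}
    - {"claw": 0.085, "dx": 0, "dy": 0, "dz": -0.04, "wx": 0, "wy": 0, "wz": 0}
    - {"claw": 0.085, "dx": 0, "dy": 0, "dz": -0.0415, "wx": 0, "wy": 0, "wz": 0}
    - {"claw": 0.085, "dx": -0.02, "dy": -0.0275, "dz": 0, "wx": 0, "wy": 0, "wz": 0}
    - {"claw": 0.085, "dx": -0.03, "dy": -0.042, "dz": 0, "wx": 0, "wy": 0, "wz": 0}
    - {"claw": 0.085, "dx": -0.03, "dy": -0.042, "dz": 0, "wx": 0, "wy": 0, "wz": 0}
    - {"claw": 0.085, "dx": -0.03, "dy": -0.042, "dz": 0, "wx": 0, "wy": 0, "wz": 0}
    - {"claw": 0.085, "dx": -0.022, "dy": -0.032, "dz": 0, "wx": 0, "wy": 0, "wz": 0}
    - {"claw": 0.085, "dx": -0.016, "dy": -0.022, "dz": 0, "wx": 0, "wy": 0, "wz": 0}
    - {"claw": 0.085, "dx": 0, "dy": 0, "dz": 0, "wx": 0, "wy": 0, "wz": 0}
    - {"claw": 0.085, "dx": 0, "dy": 0, "dz": 0, "wx": 0, "wy": 0, "wz": 0}
    - {"claw": 0.085, "dx": 0, "dy": 0, "dz": 0, "wx": 0, "wy": 0, "wz": 0}
  newtons: 30

```text
t: 15.42
eef_pos: [0.4715, -0.2243, 0.1982]
tool_rot: [0.0, 0.63, 0.776, 0.0]
contact_force: [1.1, 1.0, 0.0]
gripper_width: 0.997
grasp_force: 0.0
```

```bash
python3 go.py .471,-.2257,.2 .471,-.2257,.064; python3 - <<'E'
from h import *
for n in("top","side"):
  p,d=read_camera(n)
  for k,z in (("purple",.1),("yellow",.1),("red",.072)):
    for c in blobs(p,k,20): print(n,k,np.round(c,1), onplane(n,c[:2],z)[:2].round(4))
E
```

```text
t 15.43 pos [ 0.4715 -0.2243  0.1982] yaw_y 11.84 tilt [0.0002 0.0002] w 0.0852 F 0.0 q [-0.15  0.33  0.58  2.01 -0.24  0.87  0.77]
shift [-0.0013 -0.0008 -0.0018]
shift [-0.    -0.     0.136]
top purple [265.6 208.7  68.5   0.8] [0.6176 0.0955]
top purple [2.732e+02 2.174e+02 5.750e+01 1.000e-01] [0.6003 0.08  ]
top yellow [148.3 233.6  94.    0.9] [0.5662 0.3284]
top yellow [332.5 195.8  99.5   0.9] [ 0.6446 -0.0374]
top yellow [3.333e+02 1.966e+02 1.620e+02 1.000e-01] [ 0.643 -0.039]
top red [424.8 284.6 114.5   0.7] [ 0.4705 -0.2242]
top red [300.3 208.6 657.    0.9] [0.6231 0.0273]
top red [5.87e+02 9.07e+01 2.29e+02 2.00e-01] [ 0.8794 -0.5734]
side purple [3.157e+02 2.004e+02 2.220e+02 3.000e-01] [0.5589 0.0139]
side purple [318.6 166.6  50.5   0.5] [0.6167 0.0947]
side yellow [2.776e+02 1.885e+02 3.200e+01 1.000e-01] [0.5205 0.0764]
side yellow [238.6 129.5  44.5   0.5] [0.5496 0.2899]
side red [355.9 331.3 248.    0.7] [ 0.4717 -0.2258]
side red [3.310e+02 2.132e+02 1.095e+02 2.000e-01] [ 5.815e-01 -4.000e-04]
```

Purple and yellow are both seated, at disc pixels (266,209) and (332,196) in the top view. I'll pick red next.

drive_tool:
  increments:
    - {"claw": 0.085, "dx": -0.001, "dy": -0.001, "dz": 0.025, "wx": 0, "wy": 0, "wz": 0}
    - {"claw": 0.085, "dx": 0, "dy": 0, "dz": 0.04, "wx": 0, "wy": 0, "wz": 0}
    - {"claw": 0.085, "dx": 0, "dy": 0, "dz": 0.04, "wx": 0, "wy": 0, "wz": 0}
    - {"claw": 0.085, "dx": 0, "dy": 0, "dz": 0.02, "wx": 0, "wy": 0, "wz": 0}
    - {"claw": 0.085, "dx": 0, "dy": 0, "dz": 0.009, "wx": 0, "wy": 0, "wz": 0}
    - {"claw": 0.085, "dx": 0, "dy": 0, "dz": 0, "wx": 0, "wy": 0, "wz": 0}
    - {"claw": 0.085, "dx": 0, "dy": 0, "dz": 0, "wx": 0, "wy": 0, "wz": 0}
    - {"claw": 0.034, "dx": 0, "dy": 0, "dz": 0, "wx": 0, "wy": 0, "wz": 0}
    - {"claw": 0.034, "dx": 0, "dy": 0, "dz": 0, "wx": 0, "wy": 0, "wz": 0}
    - {"claw": 0.034, "dx": 0, "dy": 0, "dz": 0, "wx": 0, "wy": 0, "wz": 0}
    - {"claw": 0.034, "dx": 0, "dy": 0, "dz": 0, "wx": 0, "wy": 0, "wz": 0}
    - {"claw": 0.034, "dx": 0, "dy": 0, "dz": 0, "wx": 0, "wy": 0, "wz": 0}
  newtons: 30

```text
t: 17.02
eef_pos: [0.4702, -0.2267, 0.0648]
tool_rot: [0.0, 0.631, 0.776, 0.0]
contact_force: [-0.0, 1.1, 5.8]
gripper_width: 0.485
grasp_force: 30.6
```

```bash
python3 go.py .471,-.2257,.2 .629,.0285,.2 .629,.0285,.093
```

```text
t 17.02 pos [ 0.4702 -0.2267  0.0648] yaw_y 11.71 tilt [ 0.001  -0.0001] w 0.0414 F 30.6 q [-0.02  0.54  0.45  2.09 -0.41  0.6   0.92]
shift [ 0.0008  0.0011 -0.1352]
shift [2.168e-01 2.063e-01 1.000e-04]
shift [ 0.00e+00 -1.00e-04  1.07e-01]
```

drive_tool:
  increments:
    - {"claw": 0.034, "dx": 0, "dy": 0, "dz": -0.025, "wx": 0, "wy": 0, "wz": 0}
    - {"claw": 0.034, "dx": 0, "dy": 0, "dz": -0.035, "wx": 0, "wy": 0, "wz": 0}
    - {"claw": 0.034, "dx": 0, "dy": 0, "dz": -0.04, "wx": 0, "wy": 0, "wz": 0}
    - {"claw": 0.034, "dx": 0, "dy": 0, "dz": -0.035, "wx": 0, "wy": 0, "wz": 0}
    - {"claw": 0.034, "dx": 0.02, "dy": 0.02, "dz": 0, "wx": 0, "wy": 0, "wz": 0}
    - {"claw": 0.034, "dx": 0.03, "dy": 0.028, "dz": 0, "wx": 0, "wy": 0, "wz": 0}
    - {"claw": 0.034, "dx": 0.03, "dy": 0.028, "dz": 0, "wx": 0, "wy": 0, "wz": 0}
    - {"claw": 0.034, "dx": 0.03, "dy": 0.028, "dz": 0, "wx": 0, "wy": 0, "wz": 0}
    - {"claw": 0.034, "dx": 0.03, "dy": 0.028, "dz": 0, "wx": 0, "wy": 0, "wz": 0}
    - {"claw": 0.034, "dx": 0.03, "dy": 0.028, "dz": 0, "wx": 0, "wy": 0, "wz": 0}
    - {"claw": 0.034, "dx": 0.026, "dy": 0.027, "dz": 0, "wx": 0, "wy": 0, "wz": 0}
    - {"claw": 0.034, "dx": 0.02, "dy": 0.02, "dz": 0, "wx": 0, "wy": 0, "wz": 0}
    - {"claw": 0.034, "dx": 0, "dy": 0, "dz": 0, "wx": 0, "wy": 0, "wz": 0}
    - {"claw": 0.034, "dx": 0, "dy": 0, "dz": 0, "wx": 0, "wy": 0, "wz": 0}
    - {"claw": 0.034, "dx": 0, "dy": 0, "dz": 0, "wx": 0, "wy": 0, "wz": 0}
  newtons: 30

```text
t: 18.9
eef_pos: [0.628, 0.0255, 0.1993]
tool_rot: [-0.0, 0.632, 0.775, -0.0]
contact_force: [0.8, 1.2, 0.2]
gripper_width: 0.482
grasp_force: 30.6
```

```bash
python3 go.py .629,.028,.2 .629,.028,.093; python3 - <<'E'
from h import *
p,d=read_camera("side"); cv2.imwrite("pics/g5.png",p[60:360,100:500,::-1])
for c in blobs(p,"red",20): print(np.round(c,1), onplane("side",c[:2],.207)[:2].round(4))
E
```

```text
t 18.9 pos [0.628  0.0255 0.1993] yaw_y 11.6 tilt [-0.0005 -0.0004] w 0.0412 F 30.6 q [-0.51  0.5   0.51  1.75 -0.29  0.97  0.32]
shift [ 0.0023  0.0015 -0.0007]
shift [0.00e+00 1.00e-04 1.07e-01]
[342.9 212.4 724.5   0.8] [ 0.5031 -0.1385]
[349.6 131.6  77.    0.6] [0.628  0.0222]
```

View pics/g5.png

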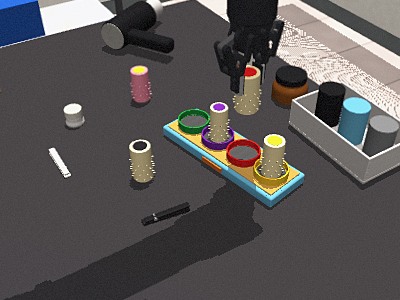

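Yellow stands in its well (crop 275,141) and purple in its own. The red roller is held upright over the red well (crop 248,72). I'll lower it now.

drive_tool:
  increments:
    - {"claw": 0.034, "dx": 0.001, "dy": 0.001, "dz": 0.02, "wx": 0, "wy": 0, "wz": 0}
    - {"claw": 0.034, "dx": 0, "dy": 0, "dz": 0.025, "wx": 0, "wy": 0, "wz": 0}
    - {"claw": 0.034, "dx": 0, "dy": 0, "dz": 0.025, "wx": 0, "wy": 0, "wz": 0}
    - {"claw": 0.034, "dx": 0, "dy": 0, "dz": 0.018, "wx": 0, "wy": 0, "wz": 0}
    - {"claw": 0.034, "dx": 0, "dy": 0, "dz": 0.01, "wx": 0, "wy": 0, "wz": 0}
    - {"claw": 0.034, "dx": 0, "dy": 0, "dz": 0.007, "wx": 0, "wy": 0, "wz": 0}
    - {"claw": 0.034, "dx": 0, "dy": 0, "dz": 0.001, "wx": 0, "wy": 0, "wz": 0}
    - {"claw": 0.034, "dx": 0, "dy": 0, "dz": 0, "wx": 0, "wy": 0, "wz": 0}
    - {"claw": 0.034, "dx": 0, "dy": 0, "dz": 0, "wx": 0, "wy": 0, "wz": 0}
  newtons: 30

```text
t: 20.08
eef_pos: [0.6298, 0.0282, 0.0939]
tool_rot: [0.0, 0.631, 0.776, 0.0]
contact_force: [0.0, -0.0, -0.3]
gripper_width: 0.484
grasp_force: 30.6
```

```bash
python3 go.py .629,.028,.093 .629,.028,.2 .532,-.363,.2 .532,-.363,.064
```

```text
t 20.07 pos [0.6298 0.0282 0.0939] yaw_y 11.71 tilt [0.0011 0.0002] w 0.0414 F 30.6 q [-0.46  0.63  0.44  1.81 -0.37  0.78  0.38]
shift [-0.     -0.0008  0.0009]
shift [ 0.00e+00  1.00e-04 -1.07e-01]
shift [-3.632e-01 -1.743e-01 -2.000e-04]
shift [-0.00e+00 -1.00e-04  1.36e-01]
```

drive_tool:
  increments:
    - {"claw": 0.034, "dx": 0, "dy": 0, "dz": 0.0015, "wx": 0, "wy": 0, "wz": 0}
    - {"claw": 0.05, "dx": 0, "dy": 0, "dz": 0, "wx": 0, "wy": 0, "wz": 0}
    - {"claw": 0.066, "dx": 0, "dy": 0, "dz": 0, "wx": 0, "wy": 0, "wz": 0}
    - {"claw": 0.066, "dx": 0, "dy": 0, "dz": 0, "wx": 0, "wy": 0, "wz": 0}
    - {"claw": 0.066, "dx": 0, "dy": 0, "dz": 0, "wx": 0, "wy": 0, "wz": 0}
    - {"claw": 0.066, "dx": 0, "dy": 0, "dz": -0.025, "wx": 0, "wy": 0, "wz": 0}
    - {"claw": 0.085, "dx": 0, "dy": 0, "dz": -0.04, "wx": 0, "wy": 0, "wz": 0}
    - {"claw": 0.085, "dx": 0, "dy": 0, "dz": -0.0415, "wx": 0, "wy": 0, "wz": 0}
    - {"claw": 0.085, "dx": -0.03, "dy": -0.015, "dz": 0, "wx": 0, "wy": 0, "wz": 0}
    - {"claw": 0.085, "dx": -0.045, "dy": -0.022, "dz": 0, "wx": 0, "wy": 0, "wz": 0}
    - {"claw": 0.085, "dx": -0.045, "dy": -0.022, "dz": 0, "wx": 0, "wy": 0, "wz": 0}
    - {"claw": 0.085, "dx": -0.045, "dy": -0.022, "dz": 0, "wx": 0, "wy": 0, "wz": 0}
    - {"claw": 0.085, "dx": -0.045, "dy": -0.022, "dz": 0, "wx": 0, "wy": 0, "wz": 0}
    - {"claw": 0.085, "dx": -0.045, "dy": -0.022, "dz": 0, "wx": 0, "wy": 0, "wz": 0}
    - {"claw": 0.085, "dx": -0.045, "dy": -0.022, "dz": 0, "wx": 0, "wy": 0, "wz": 0}
    - {"claw": 0.085, "dx": -0.038, "dy": -0.018, "dz": 0, "wx": 0, "wy": 0, "wz": 0}
    - {"claw": 0.085, "dx": -0.025, "dy": -0.01, "dz": 0, "wx": 0, "wy": 0, "wz": 0}
    - {"claw": 0.085, "dx": 0, "dy": 0, "dz": 0, "wx": 0, "wy": 0, "wz": 0}
    - {"claw": 0.085, "dx": 0, "dy": 0, "dz": 0, "wx": 0, "wy": 0, "wz": 0}
    - {"claw": 0.085, "dx": 0, "dy": 0, "dz": 0, "wx": 0, "wy": 0, "wz": 0}
  newtons: 30

```text
t: 22.58
eef_pos: [0.5325, -0.3612, 0.1981]
tool_rot: [-0.0, 0.63, 0.776, 0.0]
contact_force: [-0.6, 0.8, -0.3]
gripper_width: 0.99
grasp_force: 0.0
```

```bash
python3 go.py .532,-.363,.2 .532,-.363,.064; python3 - <<'E'
from h import *
p,d=read_camera("top")
for k,z in (("purple",.1),("yellow",.1),("red",.1),("green",.072)):
    for c in blobs(p,k,50): print(k,np.round(c,1), onplane("top",c[:2],z)[:2].round(4))
E
```

```text
t 22.57 pos [ 0.5325 -0.3612  0.1981] yaw_y 11.84 tilt [0.    0.001] w 0.0846 F 0.0 q [ 0.11  0.53  0.55  1.72 -0.33  0.98  0.99]
shift [-0.0017 -0.0008 -0.0019]
shift [-1.00e-04 -0.00e+00  1.36e-01]
purple [265.6 208.7  69.    0.8] [0.6176 0.0955]
purple [2.733e+02 2.174e+02 5.750e+01 1.000e-01] [0.6003 0.0798]
yellow [148.3 233.6  94.    0.9] [0.5662 0.3284]
yellow [332.5 195.7  99.5   0.9] [ 0.6448 -0.0375]
yellow [3.336e+02 1.969e+02 1.610e+02 1.000e-01] [ 0.6423 -0.0396]
red [3.025e+02 2.137e+02 7.100e+01 1.000e-01] [0.6081 0.0219]
red [299.3 202.7 125.5   0.9] [0.6302 0.0286]
red [5.87e+02 9.08e+01 2.28e+02 2.00e-01] [ 0.8682 -0.5595]
green [493.  254.7  90.5   0.8] [ 0.5316 -0.3632]
green [236.8 221.3 657.    0.9] [0.5961 0.1565]
```

Red is seated, with its disc at top-view pixel (299,203). Green is the last one to pick.

drive_tool:
  increments:
    - {"claw": 0.085, "dx": -0.001, "dy": -0.001, "dz": 0.025, "wx": 0, "wy": 0, "wz": 0}
    - {"claw": 0.085, "dx": 0, "dy": 0, "dz": 0.04, "wx": 0, "wy": 0, "wz": 0}
    - {"claw": 0.085, "dx": 0, "dy": 0, "dz": 0.04, "wx": 0, "wy": 0, "wz": 0}
    - {"claw": 0.085, "dx": 0, "dy": 0, "dz": 0.02, "wx": 0, "wy": 0, "wz": 0}
    - {"claw": 0.085, "dx": 0, "dy": 0, "dz": 0.009, "wx": 0, "wy": 0, "wz": 0}
    - {"claw": 0.085, "dx": 0, "dy": 0, "dz": 0, "wx": 0, "wy": 0, "wz": 0}
    - {"claw": 0.085, "dx": 0, "dy": 0, "dz": 0, "wx": 0, "wy": 0, "wz": 0}
    - {"claw": 0.03, "dx": 0, "dy": 0, "dz": 0, "wx": 0, "wy": 0, "wz": 0}
    - {"claw": 0.03, "dx": 0, "dy": 0, "dz": 0, "wx": 0, "wy": 0, "wz": 0}
    - {"claw": 0.03, "dx": 0, "dy": 0, "dz": 0, "wx": 0, "wy": 0, "wz": 0}
    - {"claw": 0.03, "dx": 0, "dy": 0, "dz": 0, "wx": 0, "wy": 0, "wz": 0}
    - {"claw": 0.03, "dx": 0, "dy": 0, "dz": 0, "wx": 0, "wy": 0, "wz": 0}
  newtons: 30

```text
t: 24.12
eef_pos: [0.5312, -0.3641, 0.0646]
tool_rot: [0.0, 0.631, 0.776, 0.0]
contact_force: [-0.5, 0.5, 3.7]
gripper_width: 0.441
grasp_force: 30.5
```

```bash
python3 go.py .532,-.364,.2 .602,.1615,.2 .602,.1615,.093
```

```text
t 24.12 pos [ 0.5312 -0.3641  0.0646] yaw_y 11.72 tilt [ 0.0006 -0.0002] w 0.0377 F 30.5 q [ 0.18  0.7   0.46  1.79 -0.43  0.75  1.07]
shift [-1.000e-04  8.000e-04 -1.354e-01]
shift [ 5.003e-01  1.753e-01 -1.000e-04]
shift [ 0.00e+00 -1.00e-04  1.07e-01]
```

drive_tool:
  increments:
    - {"claw": 0.03, "dx": 0, "dy": 0, "dz": -0.025, "wx": 0, "wy": 0, "wz": 0}
    - {"claw": 0.03, "dx": 0, "dy": 0, "dz": -0.035, "wx": 0, "wy": 0, "wz": 0}
    - {"claw": 0.03, "dx": 0, "dy": 0, "dz": -0.04, "wx": 0, "wy": 0, "wz": 0}
    - {"claw": 0.03, "dx": 0, "dy": 0, "dz": -0.035, "wx": 0, "wy": 0, "wz": 0}
    - {"claw": 0.03, "dx": 0.025, "dy": 0.009, "dz": 0, "wx": 0, "wy": 0, "wz": 0}
    - {"claw": 0.03, "dx": 0.04, "dy": 0.014, "dz": 0, "wx": 0, "wy": 0, "wz": 0}
    - {"claw": 0.03, "dx": 0.04, "dy": 0.014, "dz": 0, "wx": 0, "wy": 0, "wz": 0}
    - {"claw": 0.03, "dx": 0.04, "dy": 0.014, "dz": 0, "wx": 0, "wy": 0, "wz": 0}
    - {"claw": 0.03, "dx": 0.04, "dy": 0.014, "dz": 0, "wx": 0, "wy": 0, "wz": 0}
    - {"claw": 0.03, "dx": 0.04, "dy": 0.014, "dz": 0, "wx": 0, "wy": 0, "wz": 0}
    - {"claw": 0.03, "dx": 0.04, "dy": 0.014, "dz": 0, "wx": 0, "wy": 0, "wz": 0}
    - {"claw": 0.03, "dx": 0.04, "dy": 0.014, "dz": 0, "wx": 0, "wy": 0, "wz": 0}
    - {"claw": 0.03, "dx": 0.04, "dy": 0.014, "dz": 0, "wx": 0, "wy": 0, "wz": 0}
    - {"claw": 0.03, "dx": 0.04, "dy": 0.014, "dz": 0, "wx": 0, "wy": 0, "wz": 0}
    - {"claw": 0.03, "dx": 0.04, "dy": 0.014, "dz": 0, "wx": 0, "wy": 0, "wz": 0}
    - {"claw": 0.03, "dx": 0.04, "dy": 0.014, "dz": 0, "wx": 0, "wy": 0, "wz": 0}
    - {"claw": 0.03, "dx": 0.034, "dy": 0.013, "dz": 0, "wx": 0, "wy": 0, "wz": 0}
    - {"claw": 0.03, "dx": 0, "dy": 0, "dz": 0, "wx": 0, "wy": 0, "wz": 0}
    - {"claw": 0.03, "dx": 0, "dy": 0, "dz": 0, "wx": 0, "wy": 0, "wz": 0}
    - {"claw": 0.03, "dx": 0, "dy": 0, "dz": 0, "wx": 0, "wy": 0, "wz": 0}
  newtons: 30

```text
t: 26.62
eef_pos: [0.6019, 0.1585, 0.1993]
tool_rot: [0.0, 0.632, 0.775, -0.0]
contact_force: [0.5, 0.3, -0.2]
gripper_width: 0.442
grasp_force: 30.5
```

```bash
python3 go.py .602,.1605,.2 .602,.1605,.093; python3 - <<'E'
from h import *
p,d=read_camera("side"); cv2.imwrite("pics/g6.png",p[60:360,100:500,::-1])
for c in blobs(p,"green",20): print(np.round(c,1), onplane("side",c[:2],.207)[:2].round(4))
E
```

```text
t 26.62 pos [0.6019 0.1585 0.1993] yaw_y 11.57 tilt [-0.0003 -0.0007] w 0.0378 F 30.5 q [-0.72  0.49  0.5   1.77 -0.28  0.96  0.09]
shift [ 0.002   0.0006 -0.0007]
shift [1.00e-04 0.00e+00 1.07e-01]
[292.8 180.6 575.    0.7] [ 0.4829 -0.0439]
[292.5 101.7  46.5   0.5] [0.6007 0.1568]
```

View pics/g6.png

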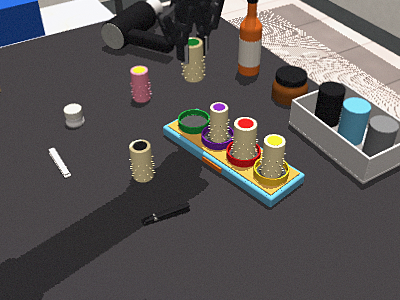

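Purple, red and yellow stand in their wells. The green roller is held upright over the green well (crop 194,42).

drive_tool:
  increments:
    - {"claw": 0.03, "dx": 0.001, "dy": 0.001, "dz": 0.02, "wx": 0, "wy": 0, "wz": 0}
    - {"claw": 0.03, "dx": 0, "dy": 0, "dz": 0.025, "wx": 0, "wy": 0, "wz": 0}
    - {"claw": 0.03, "dx": 0, "dy": 0, "dz": 0.025, "wx": 0, "wy": 0, "wz": 0}
    - {"claw": 0.03, "dx": 0, "dy": 0, "dz": 0.018, "wx": 0, "wy": 0, "wz": 0}
    - {"claw": 0.03, "dx": 0, "dy": 0, "dz": 0.01, "wx": 0, "wy": 0, "wz": 0}
    - {"claw": 0.03, "dx": 0, "dy": 0, "dz": 0.007, "wx": 0, "wy": 0, "wz": 0}
    - {"claw": 0.03, "dx": 0, "dy": 0, "dz": 0.001, "wx": 0, "wy": 0, "wz": 0}
    - {"claw": 0.03, "dx": 0, "dy": 0, "dz": 0, "wx": 0, "wy": 0, "wz": 0}
    - {"claw": 0.03, "dx": 0, "dy": 0, "dz": 0.0015, "wx": 0, "wy": 0, "wz": 0}
    - {"claw": 0.03, "dx": 0, "dy": 0, "dz": 0, "wx": 0, "wy": 0, "wz": 0}
  newtons: 30

```text
t: 27.92
eef_pos: [0.6033, 0.1617, 0.0927]
tool_rot: [0.0, 0.631, 0.776, 0.001]
contact_force: [-0.4, -0.7, 3.8]
gripper_width: 0.437
grasp_force: 30.2
```

drive_tool:
  increments:
    - {"claw": 0.045, "dx": 0, "dy": 0, "dz": 0, "wx": 0, "wy": 0, "wz": 0}
    - {"claw": 0.062, "dx": 0, "dy": 0, "dz": 0, "wx": 0, "wy": 0, "wz": 0}
    - {"claw": 0.062, "dx": 0, "dy": 0, "dz": 0, "wx": 0, "wy": 0, "wz": 0}
    - {"claw": 0.062, "dx": 0, "dy": 0, "dz": 0, "wx": 0, "wy": 0, "wz": 0}
    - {"claw": 0.062, "dx": 0, "dy": 0, "dz": -0.025, "wx": 0, "wy": 0, "wz": 0}
    - {"claw": 0.085, "dx": 0, "dy": 0, "dz": -0.04, "wx": 0, "wy": 0, "wz": 0}
    - {"claw": 0.085, "dx": 0, "dy": 0, "dz": -0.045, "wx": 0, "wy": 0, "wz": 0}
    - {"claw": 0.085, "dx": 0, "dy": 0, "dz": -0.045, "wx": 0, "wy": 0, "wz": 0}
    - {"claw": 0.085, "dx": 0.03, "dy": -0.01, "dz": 0, "wx": 0, "wy": 0, "wz": 0}
    - {"claw": 0.085, "dx": 0.04, "dy": -0.01, "dz": 0, "wx": 0, "wy": 0, "wz": 0}
    - {"claw": 0.085, "dx": 0.04, "dy": -0.01, "dz": 0, "wx": 0, "wy": 0, "wz": 0}
    - {"claw": 0.085, "dx": 0.04, "dy": -0.01, "dz": 0, "wx": 0, "wy": 0, "wz": 0}
    - {"claw": 0.085, "dx": 0.04, "dy": -0.01, "dz": 0, "wx": 0, "wy": 0, "wz": 0}
    - {"claw": 0.085, "dx": 0.03, "dy": -0.01, "dz": 0, "wx": 0, "wy": 0, "wz": 0}
    - {"claw": 0.085, "dx": 0, "dy": 0, "dz": 0, "wx": 0, "wy": 0, "wz": 0}
    - {"claw": 0.085, "dx": 0, "dy": 0, "dz": 0, "wx": 0, "wy": 0, "wz": 0}
    - {"claw": 0.085, "dx": 0, "dy": 0, "dz": 0, "wx": 0, "wy": 0, "wz": 0}
  newtons: 30

```text
t: 30.05
eef_pos: [0.5003, 0.3631, 0.2469]
tool_rot: [0.0, 0.632, 0.775, -0.0]
contact_force: [0.1, -0.6, -0.7]
gripper_width: 0.994
grasp_force: 0.0
```

```bash
python3 - <<'E'
from h import *
for n in("top","side"):
  p,d=read_camera(n)
  for k in HUE:
    for c in blobs(p,k,30): 
      if c[3]>.4:print(n,k,np.round(c,1), onplane(n,c[:2],.1)[:2].round(4))
cv2.imwrite("pics/g7.png",p[60:360,100:500,::-1])
E
```

```text
top red [299.3 202.7 125.5   0.9] [0.6302 0.0286]
top yellow [148.3 233.6  94.    0.9] [0.5662 0.3284]
top yellow [332.5 195.7 100.5   0.9] [ 0.6447 -0.0374]
top green [231.8 214.9  89.5   0.8] [0.6047 0.1626]
top purple [265.6 208.7  68.    0.8] [0.6176 0.0954]
side red [345.4 183.  102.5   0.6] [0.6297 0.0276]
side yellow [374.3 200.1  95.    0.6] [ 0.6437 -0.0377]
side yellow [238.6 129.5  44.5   0.5] [0.5496 0.2899]
side green [294.  151.7  55.5   0.5] [0.6035 0.1609]
side purple [318.6 166.6  50.5   0.5] [0.6167 0.0947]
```

View pics/g7.png

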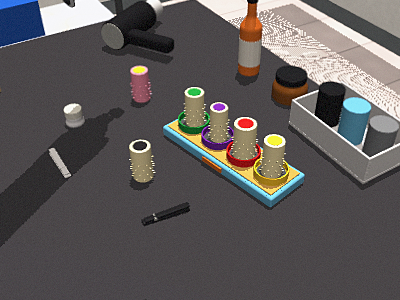

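All four rollers stand upright in their own wells: green (194,92), purple (218,107), red (245,124) and yellow (275,141) in the crop. The black-topped (140,146) and pink (140,71) rollers have not moved.

```bash
python3 -c "from station import *; print(hand_in())"
```

```text
the job is handed in; nothing more can be done
None
```

The red, yellow, green and purple rollers are each standing upright, disc up, in the well of their own colour; the black-topped and pink rollers were left where they stood, and the job was handed in at about 30 s of robot time.

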